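Fetch the blue glaze pot from the carousel

TASK

Turn the revolving glaze-pot carousel by the black bar on top until the blue-lidded pot stands in the middle of the opening in its clear dust cover, and let go of the bar. Then lift the blue pot out through the opening and set it down upright in the wooden tray, anywhere inside its rim, and let go of it; leave the other pots standing in the carousel.

Things in the scene. Friction and masses are not known exactly. Their poses are not given: they have to be found in the camera images.
- pot_blue_mid (a point): Pot to fetch: white upright cylinder, blue lid and band, 44 mm wide, 50 tall, about 150 g, heavy foot. Point: its centre, 25 above its underside; z up. Stands loose in one of the carousel's bins, 120 from the carousel's axis, and rides round with it; at first 45 to 75 degrees to either side of the opening, under the cover. Same pots with red, green, yellow, white lids stand in other bins.
- carousel_grip (a point): Black bar on top of the carousel, turning with it about the vertical through this point: 70 mm long (x), 16 thick (y), 36 tall; point: its centre, 170 above the table. On a 14 mm shaft; underside 32 above the cover. Turns either way, light friction (0.15 N m), stays where left. Wooden disc, radius 160, with six square bins, 52 inside; bin floors 26 above the table, walls to 40.
- carousel_front (a point): Middle of the cover's opening, on the carousel's robot side, 120 mm from its axis, at a standing pot's centre height; fixed; x points to the axis, z up. Yellow mark below it on the grey stand. The clear fixed dust cover: flat, top 120 above the table, 50 to 178 from the axis; opening 36 degrees either side of this point, edged by yellow strips (top 122), posts at its two outer corners.
- tray_floor (a point): Wooden tray, fixed, to the robot's left of the carousel: 150 mm square (sides along its x and y), light floor 130 mm square inside a dark rim 10 thick, 12 above the floor. Point: centre of the floor's upper face, 8 above the table; z up.
There are look-alikes about, which are no part of the job. Leave any yellow look-alike of the part that bears tray_floor alone.

How it is judged (in metres and radians):
On the way, in this order (a step that is already met when the one before it is completed fails the run):
1. the blue pot, standing in the carousel, is within 25 mm of the middle of the opening, the bar let go (distance between pot_blue_mid and carousel_front below 0.025 m and angle between pot_blue_mid's own z axis and vertical below 0.17 rad and contact force between the fingers and anything else below 0.1 N), for 0.2 s.
2. the blue pot is lifted clear of the carousel (height (world z) of pot_blue_mid above 0.09 m and horizontal distance between pot_blue_mid and carousel_grip above 0.05 m), for 0.1 s.
At the end, for the whole second after the job is handed in: The blue pot stands upright (within 10 degrees) and at rest on the tray's floor, inside the rim (its centre within 50 mm of the tray's centre along each side, its underside within 5 mm of the floor), released (x of pot_blue_mid in the frame of tray_floor between -0.05 and 0.05 m and y of pot_blue_mid in the frame of tray_floor between -0.05 and 0.05 m and z of pot_blue_mid in the frame of tray_floor between 0.02 and 0.03 m and angle between pot_blue_mid's own z axis and vertical below 0.17 rad and linear speed of pot_blue below 0.02 m/s); the robot touches nothing.
It fails at once if the blue pot is dropped into the tray from more than 40 mm (horizontal distance between pot_blue_mid and tray_floor below 0.08 m and height (world z) of pot_blue_mid above 0.073 m and contact force between each of the arm, the fingers and pot_blue below 0.02 N).
It fails at once if another pot is tipped over or taken out of the carousel (angle between any of pot_red, pot_green, pot_yellow, pot_white's own z axis and vertical above 0.6 rad or horizontal distance between any of pot_red, pot_green, pot_yellow, pot_white and carousel_grip above 0.16 m).
It also fails if it takes over 48 s, if anything falls off the work surface, if the arm or the gripper's body presses on something with over 40 N, if the wrist force passes 120 N, or if a joint passes its speed limit or range.

ROBOT

A 6-joint arm with a two-finger parallel gripper is mounted at the origin on the work surface. World frame = base frame: x ahead of the robot, y to its left, z up, the work surface at z = 0. Lengths are in m, angles in degrees, forces in N, time in s.
With the tool pointing down it reaches from about 0.4 to 0.825 m from the base axis. Payload 7 kg.
Tool frame: the origin (TCP) lies between the finger pads; the fingertips stand 19 mm ahead of it and the grasp point (between the pads) is the TCP (r.finger_overhang is the distance from the TCP to the fingertips, in m); z points along the fingers, y is the direction in which the jaws open and shut (so a half turn about z gives the same grasp; the last joint's range is limited). The gripper opens to 88 mm and grips with 3 to 60 N. Pads are 19 mm wide; open, the fingers measure 130 mm over their backs; the gripper's body (78 mm by 193 mm) begins 47 mm behind the grasp point.
Start: joints at [-48.295, 20.546, 0.682, 0, -70.136, -16.507], TCP at [0.287, -0.611, 0.246] pointing down, gripper open.
Joint ranges: [-176.03, 176.03], [-82.01, 121.73], [-58.28, 71.71], [-173.87, 95.51], [-174.79, -0.11], [-173.66, 173.66]. Speed limits (degrees/s): [136.94, 136.94, 172.46, 180, 180, 180].

INTERFACE

Orientations are given as [roll, pitch, yaw] about the fixed x, y, z axes, in that order (R = Rz(yaw) Ry(pitch) Rx(roll)).
In Python, from plant import r, optics gives the robot as it stands. The module is installed in compiled form; this text tells all that it offers.
- The arm moves only by the tool step_arm, never from a script. Its argument "increments" is a list of rows, each an object of numbers: "tx", "ty", "tz": the shift along the world's x, y, z in mm; "ax", "ay", "az": the turn, a rotation vector about the world's x, y, z in degrees; "claw": the gripper command: -1 is shut, 1 is fully open, values between are in proportion. In form: [{"tx": .., "ty": .., "tz": .., "ax": .., "ay": .., "az": .., "claw": ..}, ...]. A call has 1 to 12 rows; each row shifts and turns the commanded pose from where the row before left it; what a row does not reach is not made up. A row lasts 1/10 s, in which the tool goes at most 50 mm and 8.59 degrees, less where a joint would pass 70% of its speed; a pose out of reach is approached as far as the arm can. A call with a gripper value outside its range is refused whole. The fingers move at their own pace and stop on an object; "newtons" is the grip in N (left out, the last holds). Time passes only in rows, so rows that do not move let the fingers close. It gives the time, the measured TCP pose, the force and the opening at its end, in the units of the state.
- r.get_state(): the state, without advancing time (a new reading comes with each control period).
- optics.capture(name): name is "side" or "top" or "wrist"; returns a dict with "image" (400x640x3 uint8, blue, green, red), "depth" (400x640 float32, m along the optical axis (not along the pixel's ray), 0 where there is no reading), "fx", "fy", "cx", "cy" (pixels), "R" (3x3) and "t" (3): a world point X has camera coordinates R X + t. Camera axes: x right, y down, z forward; pixel columns grow to the right and rows downward; lengths in m; the calibration is good to about 2 mm. The wrist camera is an equidistant fisheye: a pixel r from the principal point sees the ray r / f radians off the axis. A picture is of the moment at which its call begins.
- r.close_job(): hands the job in, once; it reports no verdict.
The state is a dict: "time_s": time; "joints": joint angles; "qd": joint speeds; "joint_torque": joint torques, N m; "tcp_pos": TCP position; "eef_rot": TCP orientation; "contact_force": force on the tool from outside, world axes, zero at the start; "moment": the same for the moment, N m; "gripper_width": finger opening in m.
Only numpy, scipy, OpenCV 4.12 (cv2) and the standard library are available. Lean on these libraries where they do the work, as an engineer would, in place of code of your own. Each camera call takes 0.05 s, during which the arm holds its last target. There are 200 camera calls.

## Working session

There is one attempt and no reset: what is moved stays moved. The work goes in short steps, Python scripts to look and compute and a tool call to move; the robot and the scene stay as the last step left them, time stands still between calls to the robot, and variables do not carry over. Pictures are saved under pics/ and viewed, about 8 in all and at most 12, crops included, and the job is handed in when it is done.

Besides the shell and the picture viewer there is one more tool, called after "Emit:" by a JSON object that holds its "op" and its "data", one argument or row to a line. step_arm: Moves the arm, as the interface text tells. Its arguments: {"type":"object","properties":{"increments":{"type":"array","items":{"type":"object","properties":{"tx":{"type":"number"},"ty":{"type":"number"},"tz":{"type":"number"},"ax":{"type":"number"},"ay":{"type":"number"},"az":{"type":"number"},"claw":{"type":"number"}}}},"newtons":{"type":"number"}},"required":["increments"]}

```bash
mkdir -p pics
cat > h.py <<'E'
import numpy as np, cv2
from plant import r, optics
def ray(c,u,v,z):
    d=np.array([(u-c["cx"])/c["fx"],(v-c["cy"])/c["fy"],1.0])
    R=np.array(c["R"]);t=np.array(c["t"]).ravel()
    o=-R.T@t; w=R.T@d
    return o+w*(z-o[2])/w[2]
def proj(c,X):
    p=np.array(c["R"])@np.array(X)+np.array(c["t"]).ravel()
    return c["fx"]*p[0]/p[2]+c["cx"],c["fy"]*p[1]/p[2]+c["cy"]
E
python3 - <<'E'
from h import *
a=optics.capture("top");b=optics.capture("side")
cv2.imwrite("pics/top1.png",a["image"]);cv2.imwrite("pics/side1.png",b["image"])
for c in(a,b): print(c["fx"],c["cx"],c["cy"],-np.array(c["R"]).T@np.array(c["t"]).ravel(),np.round(c["R"],3).tolist())
print(r.get_state())
E
```

```text
489.9752764266553 316.9771538098492 193.80945944373622 [0.42832992 0.05875426 1.15788684] [[0.028, -0.999, 0.023], [-0.999, -0.029, -0.038], [0.038, -0.022, -0.999]]
438.21643227888836 320.3142478474498 208.02257299745185 [0.10413671 0.67993867 0.7980187 ] [[-0.872, -0.49, -0.009], [-0.332, 0.604, -0.725], [0.361, -0.629, -0.689]]
{'time_s': 0.1, 'joints': array([-4.82938238e+01,  2.05888777e+01,  6.38094396e-01, -1.57836865e-02,
       -7.01353362e+01, -1.65064036e+01]), 'qd': array([ 0.01737283, -0.11821836,  0.12465373,  0.04012625,  0.13048132,
        0.00997257]), 'joint_torque': array([-3.85595748e-03, -5.84161484e+01,  2.93750399e+01,  7.01546386e+00,
        1.02156086e-02, -6.72681563e-05]), 'tcp_pos': array([ 0.28718673, -0.61040784,  0.24469798]), 'eef_rot': array([ 1.79913214e+02, -1.02436635e-02, -1.54805594e+02]), 'contact_force': array([-0.84975988,  0.02328303, -0.17237167]), 'moment': array([ 0.03946267, -0.00182368, -0.0210543 ]), 'gripper_width': 0.08736258942211825}
```

View pics/top1.png

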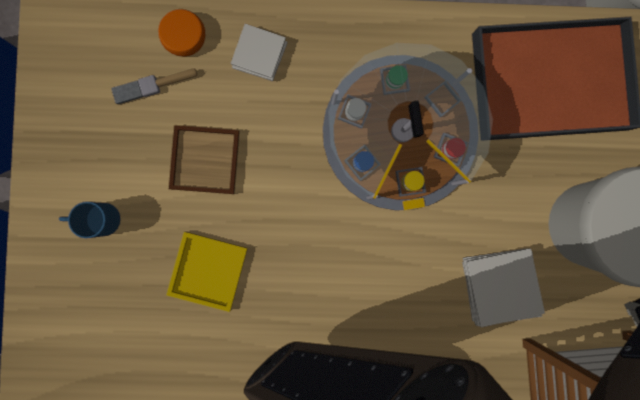

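View pics/side1.png

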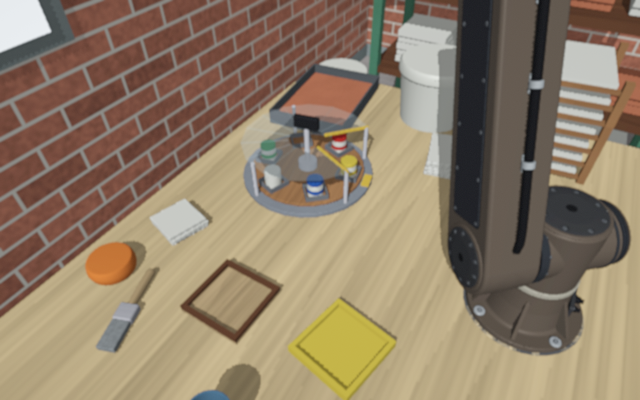

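The top view shows these candidates:
- **Blue:** pot lid at (363,161); the blue mug at (92,219) is a look-alike.
- **Tray:** brown rim with light floor at (205,159). The yellow tray at (208,270) is the look-alike, and the dark-rimmed red tray at (555,78) is also not it.
- **Bar:** black at (416,119). The front mark is at (414,204), with the yellow pot currently in the opening.

I choose the blue lid at (363,161) and the brown tray at (205,159).

```bash
cat > m.py <<'E'
from h import *
def cents(c,box,lo,hi):
    x0,y0,x1,y1=box
    hsv=cv2.cvtColor(c["image"],cv2.COLOR_BGR2HSV)[y0:y1,x0:x1]
    m=cv2.inRange(hsv,lo,hi)
    n,l,s,ct=cv2.connectedComponentsWithStats(m)
    o=[(int(s[i,4]),ct[i]+[x0,y0],cv2.minAreaRect(np.argwhere(l==i)[:,::-1].astype(np.float32)+[x0,y0])) for i in range(1,n) if s[i,4]>15]
    return sorted(o,key=lambda k:-k[0])
E
python3 - <<'E'
from m import *
a=optics.capture("top")
B=(320,40,495,215)
for name,lo,hi,z in [("blue",(100,110,50),(125,255,255),.076),("bar",(0,0,0),(180,255,32),.188),("yellow",(22,150,120),(34,255,255),.0),("red",(170,120,60),(180,255,255),.076),("green",(50,80,40),(90,255,255),.076)]:
    for n,ct,rc in cents(a,B,lo,hi)[:4]:
        print(name,n,ct.round(1),[np.round(k,1) for k in rc],[ray(a,*ct,zz)[:2].round(4) for zz in (z,.122)])
for n,ct,rc in cents(a,(160,115,250,205),(0,60,20),(20,255,110))[:2]:
    print("tray",n,ct,rc,[ray(a,*p,.02)[:2].round(4) for p in cv2.boxPoints(rc)],ray(a,*rc[0],.02))
cv2.imwrite("pics/crop1.png",cv2.resize(a["image"][40:215,320:495],None,fx=3.4,fy=3.4,interpolation=cv2.INTER_CUBIC))
E
```

```text
Traceback (most recent call last):
  File "m.py", line 7, in cents
    o=[(int(s[i,4]),ct[i]+[x0,y0],cv2.minAreaRect(np.argwhere(l==i)[:,::-1].astype(np.float32)+[x0,y0])) for i in range(1,n) if s[i,4]>15]
                                  ~~~~~~~~~~~~~~~^^^^^^^^^^^^^^^^^^^^^^^^^^^^^^^^^^^^^^^^^^^^^^^^^^^^^^
cv2.error: OpenCV(4.12.0) /io/opencv/modules/imgproc/src/convhull.cpp:143: error: (-215:Assertion failed) total >= 0 && (depth == CV_32F || depth == CV_32S) in function 'convexHull'
```

```bash
sed -i 's/cv2.minAreaRect(np.argwhere(l==i)\[:,::-1\].astype(np.float32)+\[x0,y0\])/cv2.minAreaRect((np.argwhere(l==i)[:,::-1]+[x0,y0]).astype(np.float32))/' m.py
cat > m1.py <<'E'
from m import *
a=optics.capture("top")
B=(320,40,495,215)
for name,lo,hi,z in [("blue",(100,110,50),(125,255,255),.076),("bar",(0,0,0),(180,255,32),.188),("yellow",(22,150,120),(34,255,255),.0),("red",(170,120,60),(180,255,255),.076),("green",(50,80,40),(90,255,255),.076)]:
    for n,ct,rc in cents(a,B,lo,hi)[:4]:
        print(name,n,ct.round(1),[np.round(k,1) for k in rc],[ray(a,*ct,zz)[:2].round(4) for zz in (z,.122)])
for n,ct,rc in cents(a,(160,115,250,205),(0,60,20),(20,255,110))[:2]:
    print("tray",n,ct,rc,[ray(a,*p,.02)[:2].round(4) for p in cv2.boxPoints(rc)],ray(a,*rc[0],.02))
cv2.imwrite("pics/crop1.png",cv2.resize(a["image"][40:215,320:495],None,fx=3.4,fy=3.4,interpolation=cv2.INTER_CUBIC))
E
python3 m1.py
```

```text
blue 269 [363.6 160.5] [array([363.5, 160.5]), array([17. , 18.4]), np.float64(45.0)] [array([ 0.5468, -0.0666]), array([ 0.5417, -0.0612])]
bar 354 [415.7 118.8] [array([415.7, 118.9]), array([35.5, 10.7]), np.float64(80.5)] [array([ 0.6214, -0.156 ]), array([ 0.6346, -0.1706])]
bar 192 [479.4  71.2] [array([479.5,  71.5]), array([34.2,  8.2]), np.float64(81.9)] [array([ 0.7221, -0.2832]), array([ 0.742 , -0.3065])]
yellow 282 [413.7 180.3] [array([414., 180.]), array([18., 18.]), np.float64(90.0)] [array([ 0.5114, -0.1959]), array([ 0.5026, -0.1691])]
yellow 190 [413.4 203.7] [array([413.4, 203.6]), array([ 9.2, 20.9]), np.float64(80.5)] [array([ 0.4557, -0.1964]), array([ 0.4528, -0.1695])]
yellow 169 [448.3 160.7] [array([448.5, 160.5]), array([59.4,  2.8]), np.float64(45.0)] [array([ 0.5607, -0.2778]), array([ 0.5468, -0.2424])]
yellow 158 [387.  170.5] [array([387. , 170.5]), array([ 2.7, 59. ]), np.float64(26.1)] [array([ 0.533 , -0.1317]), array([ 0.5219, -0.1116])]
red 110 [455.2 147. ] [array([456.3, 146.3]), array([16.3, 14.1]), np.float64(45.0)] [array([ 0.5832, -0.2708]), array([ 0.5766, -0.2568])]
green 277 [397.6  74.9] [array([397.5,  75. ]), array([18., 17.]), np.float64(90.0)] [array([ 0.7415, -0.1382]), array([ 0.7281, -0.1298])]
tray 2459 [209.02968686 159.24115494] ((208.2313232421875, 159.35850524902344), (76.11681365966797, 65.43096923828125), 4.573921203613281) [array([0.4734, 0.3787]), array([0.6252, 0.3726]), array([0.6166, 0.1966]), array([0.4644, 0.2037])] [0.54472796 0.28804493 0.02      ]
tray 40 [209.325 146.275] ((209.5, 146.0), (2.0, 19.0), 90.0) [array([0.5776, 0.3082]), array([0.5789, 0.2644]), array([0.5743, 0.2642]), array([0.5729, 0.3081])] [0.5759118  0.28623531 0.02      ]
```

View pics/crop1.png

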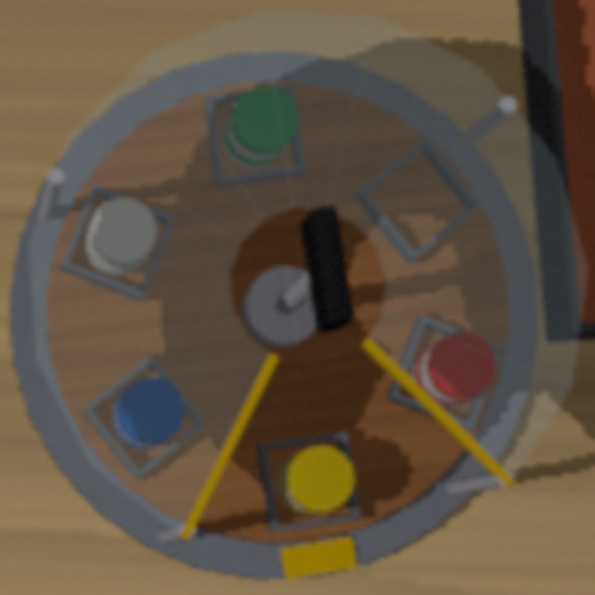

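The crop confirms the blue lid under the cover at crop (150,410), the yellow pot in the opening, and the bar lying almost along the opening direction. I'll check obstacle heights along the path before moving.

Run:
```python
from h import *
a=optics.capture("top")
D=a["depth"]; v,u=np.mgrid[:400,:640]
P=np.stack([(u-a["cx"])/a["fx"]*D,(v-a["cy"])/a["fy"]*D,D],-1)-np.array(a["t"]).ravel()
P=P@np.array(a["R"])
s=np.array([.287,-.611]);e=np.array([.622,-.157]);d=(e-s)/np.linalg.norm(e-s)
q=P[...,:2]-s; al=q@d; of=q@[-d[1],d[0]]
for k in np.arange(0,.65,.05):
    m=(al>k)&(al<k+.05)&(abs(of)<.15)&(D>0); print(round(k,2),m.sum(),P[...,2][m].max().round(3) if m.any() else None)
for p in [(600,230),(560,230),(505,290),(205,159),(416,119),(478,75)]: print(p,P[p[1],p[0]].round(3))
# tray rim edges at z=.02 by brown mask
m=(abs(P[...,2]-.02)<.006)&(abs(P[...,0]-.545)<.11)&(abs(P[...,1]-.295)<.11)&(a["image"].max(-1)<110)
m=cv2.morphologyEx(m.astype(np.uint8),cv2.MORPH_OPEN,np.ones((2,2)))
rc=cv2.minAreaRect(np.argwhere(m)[:,::-1].astype(np.float32)); print(m.sum(),rc,ray(a,*rc[0],.02))
```

```text
0.0 1817 0.305
0.05 3002 0.337
0.1 4032 0.206
0.15 5357 0.207
0.2 2762 0.057
0.25 2677 0.054
0.3 2617 0.008
0.35 2123 0.126
0.4 2713 0.127
0.45 3214 0.129
0.5 2999 0.192
0.55 3222 0.194
0.6 3232 0.127
(600, 230) [ 0.41  -0.523  0.202]
(560, 230) [ 0.404 -0.515  0.065]
(505, 290) [ 0.265 -0.398  0.051]
(205, 159) [0.547 0.299 0.005]
(416, 119) [ 0.621 -0.157  0.189]
(478, 75) [ 0.762 -0.337  0.026]
1083 ((203.923583984375, 159.9676513671875), (65.48046112060547, 64.74590301513672), 4.513988018035889) [0.54301216 0.29792769 0.02      ]
```

Emit:
{"op": "step_arm", "data": {
  "increments": [
    {"tz": 45, "claw": 0.7},
    {"tx": 28, "ty": 38, "tz": 15, "az": -3},
    {"tx": 28, "ty": 38, "az": -3},
    {"tx": 28, "ty": 38, "az": -3},
    {"tx": 28, "ty": 38, "az": -3},
    {"tx": 28, "ty": 38, "az": -3},
    {"tx": 28, "ty": 38},
    {"tx": 28, "ty": 38},
    {"tx": 28, "ty": 38},
    {"tx": 28, "ty": 38},
    {"tx": 28, "ty": 38},
    {"tx": 28, "ty": 38}
  ],
  "newtons": 20
}}

```text
$.increments[0]: bad value
```

Emit:
{"op": "step_arm", "data": {
  "increments": [
    {"tx": 27, "ty": 36},
    {"tz": -20},
    {}
  ]
}}

```text
$.increments[0]: bad value
```

Run:
```python
from h import *
c=optics.capture("wrist");cv2.imwrite("pics/w1.png",c["image"])
s=r.get_state();print(s["tcp_pos"],s["eef_rot"],s["joints"],s["time_s"])
print(c["fx"],c["cx"],c["cy"],np.array(c["R"]).round(3).tolist(),-np.array(c["R"]).T@np.array(c["t"]).ravel())
D=c["depth"];print(np.unique(D.round(2))[:5])
```

```text
[ 0.2873077  -0.61062931  0.24522535] [ 1.79966692e+02 -5.58436718e-03 -1.54801212e+02] [-4.82929167e+01  2.05639735e+01  6.65761256e-01 -4.37055613e-03
 -7.01353098e+01 -1.65068106e+01] 0.3
309.70691628693146 318.5560714748758 200.85111823830164 [[-0.426, 0.905, 0.001], [0.864, 0.406, 0.296], [0.268, 0.127, -0.955]] [ 0.21464127 -0.64456733  0.38484826]
[0.   0.05 0.06 0.07 0.08]
```

View pics/w1.png

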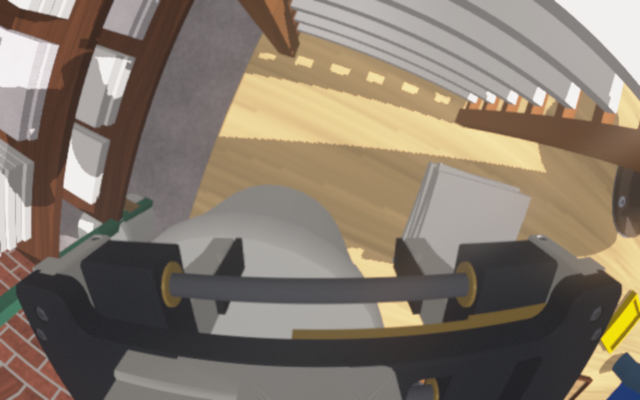

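The rows were refused, so every key probably has to be given. The wrist picture shows only the start area: white cylinder at (270,230) and grey box at (470,205).

Emit:
{"op": "step_arm", "data": {
  "increments": [
    {"tx": 0, "ty": 0, "tz": 45, "ax": 0, "ay": 0, "az": 0, "claw": 0.7},
    {"tx": 28, "ty": 38, "tz": 15, "ax": 0, "ay": 0, "az": -3, "claw": 0.7},
    {"tx": 28, "ty": 38, "tz": 0, "ax": 0, "ay": 0, "az": -3, "claw": 0.7},
    {"tx": 28, "ty": 38, "tz": 0, "ax": 0, "ay": 0, "az": -3, "claw": 0.7},
    {"tx": 28, "ty": 38, "tz": 0, "ax": 0, "ay": 0, "az": -3, "claw": 0.7},
    {"tx": 28, "ty": 38, "tz": 0, "ax": 0, "ay": 0, "az": -3, "claw": 0.7},
    {"tx": 28, "ty": 38, "tz": 0, "ax": 0, "ay": 0, "az": 0, "claw": 0.7},
    {"tx": 28, "ty": 38, "tz": 0, "ax": 0, "ay": 0, "az": 0, "claw": 0.7},
    {"tx": 28, "ty": 38, "tz": 0, "ax": 0, "ay": 0, "az": 0, "claw": 0.7},
    {"tx": 28, "ty": 38, "tz": 0, "ax": 0, "ay": 0, "az": 0, "claw": 0.7},
    {"tx": 28, "ty": 38, "tz": 0, "ax": 0, "ay": 0, "az": 0, "claw": 0.7},
    {"tx": 28, "ty": 38, "tz": 0, "ax": 0, "ay": 0, "az": 0, "claw": 0.7}
  ],
  "newtons": 20
}}

```text
time_s: 1.5
tcp_pos: [0.5962, -0.191, 0.3058]
eef_rot: [-180.0, 0.0, -169.8]
contact_force: [1.5, -0.3, -0.2]
gripper_width: 0.0744
```

Emit:
{"op": "step_arm", "data": {
  "increments": [
    {"tx": 26, "ty": 35, "tz": 0, "ax": 0, "ay": 0, "az": 0, "claw": 0.7},
    {"tx": 0, "ty": 0, "tz": -45, "ax": 0, "ay": 0, "az": 0, "claw": 0.7},
    {"tx": 0, "ty": 0, "tz": -30, "ax": 0, "ay": 0, "az": 0, "claw": 0.7},
    {"tx": 0, "ty": 0, "tz": 0, "ax": 0, "ay": 0, "az": 0, "claw": 0.7}
  ]
}}

```text
time_s: 1.9
tcp_pos: [0.6189, -0.1568, 0.2257]
eef_rot: [179.9, -0.5, -169.8]
contact_force: [-0.7, 0.4, 0.6]
gripper_width: 0.0744
```

Run:
```python
from h import *
c=optics.capture("wrist");b=optics.capture("side")
cv2.imwrite("pics/w2.png",np.vstack([c["image"],cv2.resize(b["image"][60:230,220:400],None,fx=2,fy=2).copy()[:, :640] if 0 else cv2.copyMakeBorder(cv2.resize(b["image"][60:160,220:380],None,fx=2,fy=2),0,0,0,320,cv2.BORDER_CONSTANT)]))
s=r.get_state();print(s["tcp_pos"],s["eef_rot"],s["joints"],s["time_s"])
```

```text
[ 0.62154851 -0.15808129  0.23120147] [-1.79958087e+02 -3.78581303e-02 -1.69786392e+02] [ 3.15871534e+00  1.79352068e+01 -5.05606553e+00  5.02244181e-02
 -6.70411592e+01 -8.29646980e+01] 2.0
```

View pics/w2.png

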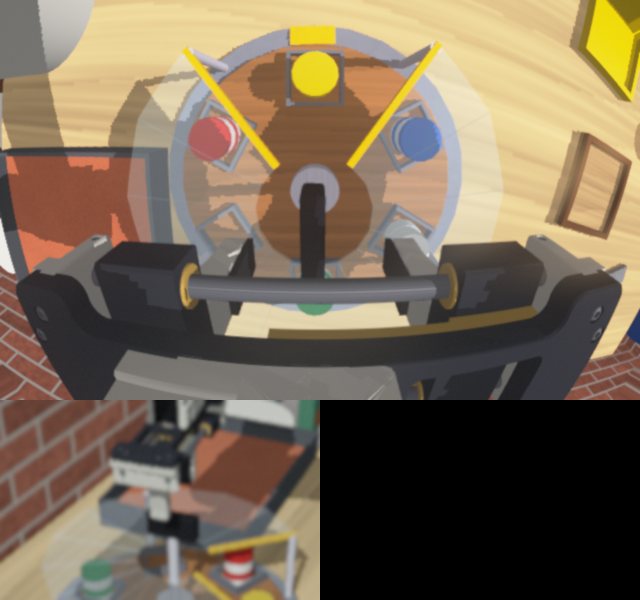

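The bar runs centred between the fingers (column 312, fingers at 238 and 405), and the blue pot is at (415,138). I'll go down and grip it.

Emit:
{"op": "step_arm", "data": {
  "increments": [
    {"tx": 0, "ty": 1, "tz": -40, "ax": 0, "ay": 0, "az": 0, "claw": 0.4},
    {"tx": 0, "ty": 0, "tz": -18, "ax": 0, "ay": 0, "az": 0, "claw": 0},
    {"tx": 0, "ty": 0, "tz": 0, "ax": 0, "ay": 0, "az": 0, "claw": -1},
    {"tx": 0, "ty": 0, "tz": 0, "ax": 0, "ay": 0, "az": 0, "claw": -1},
    {"tx": 0, "ty": 0, "tz": 0, "ax": 0, "ay": 0, "az": 0, "claw": -1},
    {"tx": 0, "ty": 0, "tz": 0, "ax": 0, "ay": 0, "az": 0, "claw": -1},
    {"tx": 0, "ty": 0, "tz": 0, "ax": 0, "ay": 0, "az": 0, "claw": -1}
  ],
  "newtons": 15
}}

```text
time_s: 2.7
tcp_pos: [0.6219, -0.1568, 0.1738]
eef_rot: [-180.0, 0.1, -169.8]
contact_force: [0.1, 0.0, -0.7]
gripper_width: 0.0242
```

Emit:
{"op": "step_arm", "data": {
  "increments": [
    {"tx": 0, "ty": 0, "tz": 0, "ax": 0, "ay": 0, "az": 0, "claw": -1},
    {"tx": 0, "ty": 0, "tz": 0, "ax": 0, "ay": 0, "az": 0, "claw": -1},
    {"tx": 0, "ty": 0, "tz": 0, "ax": 0, "ay": 0, "az": 0, "claw": -1},
    {"tx": 0, "ty": 0, "tz": 0, "ax": 0, "ay": 0, "az": 2, "claw": -1},
    {"tx": 0, "ty": 0, "tz": 0, "ax": 0, "ay": 0, "az": 4, "claw": -1},
    {"tx": 0, "ty": 0, "tz": 0, "ax": 0, "ay": 0, "az": 4, "claw": -1}
  ]
}}

```text
time_s: 3.3
tcp_pos: [0.6219, -0.1605, 0.1737]
eef_rot: [-179.7, -0.0, -159.7]
contact_force: [2.7, -19.3, -1.6]
gripper_width: 0.0171
```

Emit:
{"op": "step_arm", "data": {
  "increments": [
    {"tx": 0, "ty": -3, "tz": 0, "ax": 0, "ay": 0, "az": 0, "claw": -1},
    {"tx": 0, "ty": 0, "tz": 0, "ax": 0, "ay": 0, "az": 4, "claw": -1},
    {"tx": 0, "ty": 0, "tz": 0, "ax": 0, "ay": 0, "az": 4, "claw": -1}
  ]
}}

```text
time_s: 3.6
tcp_pos: [0.6218, -0.1613, 0.1737]
eef_rot: [-179.9, 0.0, -151.7]
contact_force: [1.5, -8.7, 1.5]
gripper_width: 0.0168
```

Emit:
{"op": "step_arm", "data": {
  "increments": [
    {"tx": 0, "ty": -2, "tz": 0, "ax": 0, "ay": 0, "az": 5, "claw": -1},
    {"tx": 0, "ty": 0, "tz": 0, "ax": 0, "ay": 0, "az": 6, "claw": -1},
    {"tx": 0, "ty": 0, "tz": 0, "ax": 0, "ay": 0, "az": 6, "claw": -1},
    {"tx": 0, "ty": 0, "tz": 0, "ax": 0, "ay": 0, "az": 6, "claw": -1}
  ]
}}

```text
time_s: 4.0
tcp_pos: [0.6227, -0.1626, 0.1737]
eef_rot: [-179.8, 0.1, -128.6]
contact_force: [5.0, -6.5, -0.9]
gripper_width: 0.0166
```

Emit:
{"op": "step_arm", "data": {
  "increments": [
    {"tx": 1, "ty": -1, "tz": 0, "ax": 0, "ay": 0, "az": 6, "claw": -1},
    {"tx": 0, "ty": 0, "tz": 0, "ax": 0, "ay": 0, "az": 6, "claw": -1},
    {"tx": 0, "ty": 0, "tz": 0, "ax": 0, "ay": 0, "az": 5, "claw": -1},
    {"tx": 0, "ty": 0, "tz": 0, "ax": 0, "ay": 0, "az": 3, "claw": -1},
    {"tx": 0, "ty": 0, "tz": 0, "ax": 0, "ay": 0, "az": 0, "claw": -1},
    {"tx": 0, "ty": 0, "tz": 0, "ax": 0, "ay": 0, "az": 0, "claw": -1}
  ]
}}

```text
time_s: 4.6
tcp_pos: [0.6241, -0.1631, 0.1736]
eef_rot: [-179.8, 0.0, -108.8]
contact_force: [5.3, -2.8, 1.1]
gripper_width: 0.0158
```

```bash
cat > m2.py <<'E'
from m import *
a=optics.capture("top")
B=(320,40,495,215)
for name,lo,hi,z in [("blue",(100,110,50),(125,255,255),.076),("yellow",(22,150,120),(34,255,255),.076),("white",(0,0,120),(180,60,255),.076)]:
    for n,ct,rc in cents(a,B,lo,hi)[:5]:
        print(name,n,ct.round(1),np.round(rc[1],1),ray(a,*ct,z)[:2].round(4))
cv2.imwrite("pics/crop2.png",cv2.resize(a["image"][40:215,320:495],None,fx=3,fy=3,interpolation=cv2.INTER_CUBIC))
s=r.get_state();print(s["tcp_pos"],s["eef_rot"],s["contact_force"],s["time_s"])
E
python3 m2.py
```

```text
blue 308 [414.9 179.9] [18. 19.] [ 0.5069 -0.1819]
yellow 195 [413.4 203.6] [ 9.4 20.9] [ 0.4543 -0.1796]
yellow 147 [451.7 164.1] [51.6  3.5] [ 0.5446 -0.2636]
yellow 33 [393.2 158.6] [ 3.1 10.7] [ 0.553  -0.1323]
white 292 [382.3  62. ] [42.  7.] [ 0.7694 -0.1032]
white 107 [467.8 164.7] [ 6.3 21.9] [ 0.5445 -0.2998]
white 59 [458.7 182.1] [ 3.9 16.1] [ 0.505 -0.28 ]
white 39 [458.7 110.2] [24.3  2.8] [ 0.6662 -0.2772]
white 39 [473.4 165.4] [ 2.9 21. ] [ 0.5432 -0.3122]
[ 0.62407734 -0.16313309  0.17364439] [-1.79791450e+02  1.47858562e-02 -1.08786639e+02] [ 4.22606922 -3.08412403  0.44413206] 4.65
```

View pics/crop2.png

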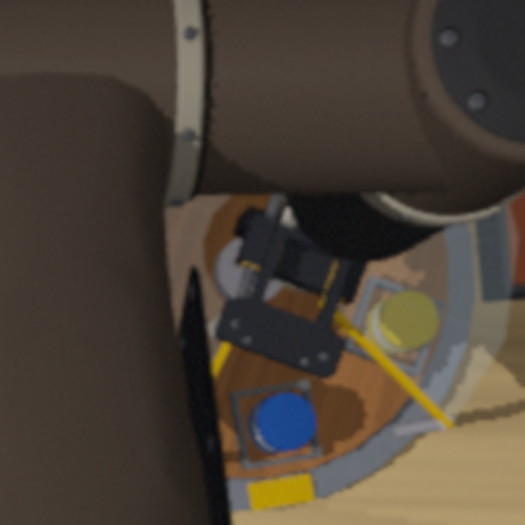

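Blue lid is at crop (283,420), right behind the yellow mark at (280,492), so it's centred in the opening. I'll release the bar, rise and move over the pot.

Emit:
{"op": "step_arm", "data": {
  "increments": [
    {"tx": 0, "ty": 0, "tz": 0, "ax": 0, "ay": 0, "az": 0, "claw": 0.3},
    {"tx": 0, "ty": 0, "tz": 0, "ax": 0, "ay": 0, "az": 0, "claw": 0.3},
    {"tx": 0, "ty": 0, "tz": 0, "ax": 0, "ay": 0, "az": 0, "claw": 0.3},
    {"tx": 0, "ty": 0, "tz": 0, "ax": 0, "ay": 0, "az": 0, "claw": 0.6},
    {"tx": 0, "ty": 0, "tz": 0, "ax": 0, "ay": 0, "az": 0, "claw": 0.6},
    {"tx": 0, "ty": 0, "tz": 30, "ax": 0, "ay": 0, "az": 0, "claw": 0.6},
    {"tx": 0, "ty": 0, "tz": 35, "ax": 0, "ay": 0, "az": 0, "claw": 0.6}
  ]
}}

```text
time_s: 5.35
tcp_pos: [0.6213, -0.1627, 0.2366]
eef_rot: [179.8, -0.1, -108.8]
contact_force: [0.3, -0.2, 0.3]
gripper_width: 0.0661
```

Emit:
{"op": "step_arm", "data": {
  "increments": [
    {"tx": -15, "ty": -3, "tz": 0, "ax": 0, "ay": 0, "az": -7.6, "claw": 0.6},
    {"tx": -15, "ty": -3, "tz": 0, "ax": 0, "ay": 0, "az": -7.6, "claw": 0.6},
    {"tx": -15, "ty": -3, "tz": 0, "ax": 0, "ay": 0, "az": -7.6, "claw": 0.6},
    {"tx": -15, "ty": -3, "tz": 0, "ax": 0, "ay": 0, "az": -7.6, "claw": 0.6},
    {"tx": -15, "ty": -3, "tz": 0, "ax": 0, "ay": 0, "az": -7.6, "claw": 0.6},
    {"tx": -15, "ty": -3, "tz": 0, "ax": 0, "ay": 0, "az": -7.6, "claw": 0.6},
    {"tx": -15, "ty": -3, "tz": 0, "ax": 0, "ay": 0, "az": -7.6, "claw": 0.6},
    {"tx": -11, "ty": 0, "tz": 0, "ax": 0, "ay": 0, "az": -7.6, "claw": 0.6},
    {"tx": 0, "ty": 0, "tz": 0, "ax": 0, "ay": 0, "az": 0, "claw": 0.6},
    {"tx": 0, "ty": 0, "tz": 0, "ax": 0, "ay": 0, "az": 0, "claw": 0.6}
  ]
}}

```text
time_s: 6.35
tcp_pos: [0.5066, -0.1838, 0.2379]
eef_rot: [-180.0, 0.0, -169.4]
contact_force: [0.4, 1.1, 1.0]
gripper_width: 0.0698
```

Run:
```python
from h import *
c=optics.capture("wrist")
cv2.imwrite("pics/w3.png",c["image"])
s=r.get_state();print(s["tcp_pos"],s["eef_rot"],s["gripper_width"],s["time_s"],s["contact_force"])
# fisheye: blue lid centre onto z=.076
m=cv2.inRange(cv2.cvtColor(c["image"],cv2.COLOR_BGR2HSV),(100,110,50),(125,255,255))
n,l,st,ct=cv2.connectedComponentsWithStats(m)
R=np.array(c["R"]);o=-R.T@np.array(c["t"]).ravel()
for i in np.argsort(-st[1:,4])[:4]+1:
    u,v=ct[i]-[c["cx"],c["cy"]];rr=np.hypot(u,v);th=rr/c["fx"]
    w=R.T@np.array([u/rr*np.sin(th),v/rr*np.sin(th),np.cos(th)])
    print(st[i],ct[i],[(o+w*(z-o[2])/w[2]).round(4) for z in (.076,.07)])
```

```text
[ 0.50680548 -0.18374935  0.23773633] [-1.79988610e+02  2.69719902e-02 -1.69424693e+02] 0.06998279883494239 6.4 [ 0.67334386  1.36031877 -0.72427327]
[ 298  168   43   42 1398] [319.24678112 188.3211731 ] [array([ 0.5065, -0.1827,  0.076 ]), array([ 0.5081, -0.1823,  0.07  ])]
[613 310  27  61 844] [630.39810427 344.91943128] [array([0.7479, 0.6562, 0.076 ]), array([0.7543, 0.6732, 0.07  ])]
```

View pics/w3.png

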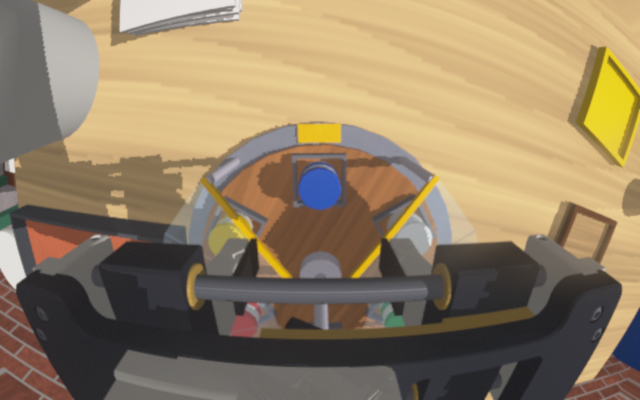

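The pot at (319,188) is midway between the strips and right under the tool, and both views agree on about (0.507, -0.182). I'll go down.

Emit:
{"op": "step_arm", "data": {
  "increments": [
    {"tx": 0, "ty": 1, "tz": -45, "ax": 0, "ay": 0, "az": 0, "claw": 0.6},
    {"tx": 0, "ty": 0, "tz": -45, "ax": 0, "ay": 0, "az": 0, "claw": 0.6},
    {"tx": 0, "ty": 0, "tz": -40, "ax": 0, "ay": 0, "az": 0, "claw": 0.6},
    {"tx": 0, "ty": 0, "tz": -20, "ax": 0, "ay": 0, "az": 0, "claw": 0.6},
    {"tx": 0, "ty": 0, "tz": -8, "ax": 0, "ay": 0, "az": 0, "claw": 0.6},
    {"tx": 0, "ty": 0, "tz": 0, "ax": 0, "ay": 0, "az": 0, "claw": 0.6}
  ]
}}

```text
time_s: 7.0
tcp_pos: [0.5064, -0.1827, 0.0786]
eef_rot: [180.0, -0.1, -169.5]
contact_force: [-0.7, 0.4, 0.2]
gripper_width: 0.0703
```

Emit:
{"op": "step_arm", "data": {
  "increments": [
    {"tx": 0, "ty": 0, "tz": 0, "ax": 0, "ay": 0, "az": 0, "claw": -1},
    {"tx": 0, "ty": 0, "tz": 0, "ax": 0, "ay": 0, "az": 0, "claw": -1},
    {"tx": 0, "ty": 0, "tz": 0, "ax": 0, "ay": 0, "az": 0, "claw": -1},
    {"tx": 0, "ty": 0, "tz": 0, "ax": 0, "ay": 0, "az": 0, "claw": -1},
    {"tx": 0, "ty": 0, "tz": 0, "ax": 0, "ay": 0, "az": 0, "claw": -1},
    {"tx": 0, "ty": 0, "tz": 0, "ax": 0, "ay": 0, "az": 0, "claw": -1},
    {"tx": 0, "ty": 0, "tz": 0, "ax": 0, "ay": 0, "az": 0, "claw": -1}
  ],
  "newtons": 18
}}

```text
time_s: 7.7
tcp_pos: [0.5069, -0.1828, 0.0804]
eef_rot: [-180.0, 0.1, -169.6]
contact_force: [-1.0, 0.6, 6.3]
gripper_width: 0.0434
```

Emit:
{"op": "step_arm", "data": {
  "increments": [
    {"tx": 0, "ty": 0, "tz": 0, "ax": 0, "ay": 0, "az": 0, "claw": -1},
    {"tx": 0, "ty": 0, "tz": 10, "ax": 0, "ay": 0, "az": 0, "claw": -1},
    {"tx": 0, "ty": 0, "tz": 15, "ax": 0, "ay": 0, "az": 0, "claw": -1},
    {"tx": 0, "ty": 0, "tz": 15, "ax": 0, "ay": 0, "az": 0, "claw": -1},
    {"tx": 0, "ty": 0, "tz": 0, "ax": 0, "ay": 0, "az": 0, "claw": -1}
  ]
}}

```text
time_s: 8.2
tcp_pos: [0.5075, -0.1828, 0.1216]
eef_rot: [-180.0, 0.2, -169.6]
contact_force: [-0.3, 0.9, -1.1]
gripper_width: 0.0434
```

Run:
```python
from h import *
c=optics.capture("side")
cv2.imwrite("pics/s2.png",cv2.resize(c["image"][60:220,220:400],None,fx=4,fy=4,interpolation=cv2.INTER_CUBIC)[:600])
s=r.get_state();print(s["tcp_pos"],s["gripper_width"],s["contact_force"])
```

```text
[ 0.50679651 -0.18268663  0.12041883] 0.04359618471125255 [-1.00902315 -0.24423253 -3.06196546]
```

View pics/s2.png

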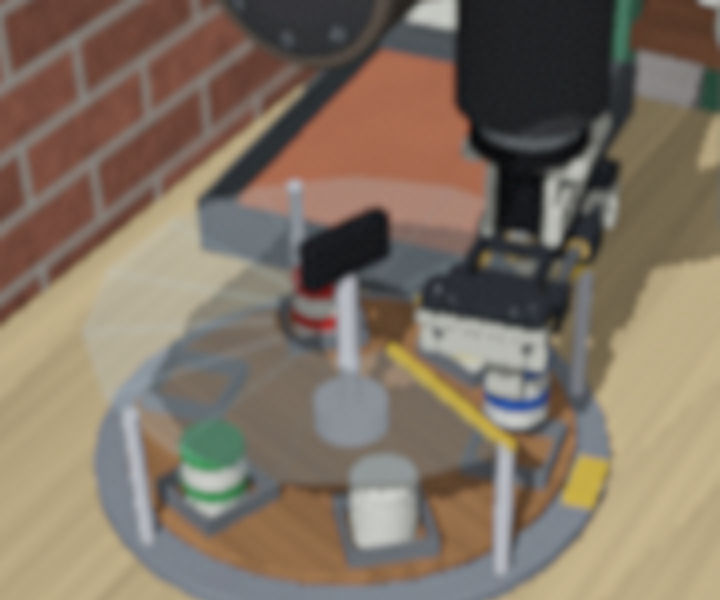

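The blue pot hangs upright in the fingers (at crop (515,395)), and the other pots are still standing. Now I'll carry it to the tray.

Emit:
{"op": "step_arm", "data": {
  "increments": [
    {"tx": 0, "ty": 0, "tz": 40, "ax": 0, "ay": 0, "az": 0, "claw": -1},
    {"tx": 0, "ty": 0, "tz": 40, "ax": 0, "ay": 0, "az": 0, "claw": -1},
    {"tx": 0, "ty": 0, "tz": 30, "ax": 0, "ay": 0, "az": 0, "claw": -1},
    {"tx": 1, "ty": 20, "tz": 0, "ax": 0, "ay": 0, "az": 0, "claw": -1},
    {"tx": 2, "ty": 30, "tz": 0, "ax": 0, "ay": 0, "az": 0, "claw": -1},
    {"tx": 3, "ty": 35, "tz": 0, "ax": 0, "ay": 0, "az": 0, "claw": -1},
    {"tx": 3, "ty": 35, "tz": 0, "ax": 0, "ay": 0, "az": 0, "claw": -1},
    {"tx": 3, "ty": 35, "tz": 0, "ax": 0, "ay": 0, "az": 0, "claw": -1},
    {"tx": 3, "ty": 35, "tz": 0, "ax": 0, "ay": 0, "az": 0, "claw": -1},
    {"tx": 3, "ty": 35, "tz": 0, "ax": 0, "ay": 0, "az": 0, "claw": -1},
    {"tx": 3, "ty": 35, "tz": 0, "ax": 0, "ay": 0, "az": 0, "claw": -1},
    {"tx": 3, "ty": 35, "tz": 0, "ax": 0, "ay": 0, "az": 0, "claw": -1}
  ]
}}

```text
time_s: 9.45
tcp_pos: [0.5296, 0.1136, 0.2285]
eef_rot: [-180.0, -0.1, -169.6]
contact_force: [1.2, -1.2, -1.7]
gripper_width: 0.0436
```

Emit:
{"op": "step_arm", "data": {
  "increments": [
    {"tx": 3, "ty": 35, "tz": 0, "ax": 0, "ay": 0, "az": 0, "claw": -1},
    {"tx": 3, "ty": 35, "tz": 0, "ax": 0, "ay": 0, "az": 0, "claw": -1},
    {"tx": 3, "ty": 35, "tz": 0, "ax": 0, "ay": 0, "az": 0, "claw": -1},
    {"tx": 2, "ty": 30, "tz": 0, "ax": 0, "ay": 0, "az": 0, "claw": -1},
    {"tx": 1, "ty": 30, "tz": 0, "ax": 0, "ay": 0, "az": 0, "claw": -1},
    {"tx": 0, "ty": 20, "tz": 0, "ax": 0, "ay": 0, "az": 0, "claw": -1},
    {"tx": 0, "ty": 0, "tz": -40, "ax": 0, "ay": 0, "az": 0, "claw": -1},
    {"tx": 0, "ty": 0, "tz": -40, "ax": 0, "ay": 0, "az": 0, "claw": -1},
    {"tx": 0, "ty": 0, "tz": -30, "ax": 0, "ay": 0, "az": 0, "claw": -1},
    {"tx": 0, "ty": 0, "tz": 0, "ax": 0, "ay": 0, "az": 0, "claw": -1},
    {"tx": 0, "ty": 0, "tz": 0, "ax": 0, "ay": 0, "az": 0, "claw": -1}
  ]
}}

```text
time_s: 10.55
tcp_pos: [0.5425, 0.297, 0.1196]
eef_rot: [-179.9, -0.1, -169.6]
contact_force: [0.0, 0.8, -1.3]
gripper_width: 0.0435
```

Run:
```python
from h import *
c=optics.capture("side");w=optics.capture("wrist")
x=cv2.resize(c["image"][200:370,150:310],None,fx=2.2,fy=2.2)
y=cv2.resize(w["image"][80:400],(440,220))
x=cv2.copyMakeBorder(x,0,0,0,440-x.shape[1],cv2.BORDER_CONSTANT)
cv2.imwrite("pics/s3.png",np.vstack([x,y]))
s=r.get_state();print(s["tcp_pos"],s["gripper_width"],s["contact_force"],s["eef_rot"])
```

```text
[0.54342441 0.29789403 0.12150153] 0.04354037341312365 [ 0.73214295  0.42504472 -0.73419169] [ 1.79935565e+02  1.42896569e-01 -1.69589614e+02]
```

View pics/s3.png

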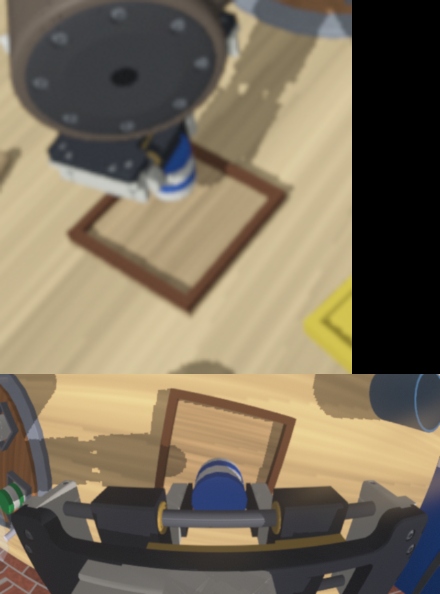

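The pot is held upright above the wooden tray's middle, with the pot at (175,165) inside the rim in the side view. I'll lower it.

Emit:
{"op": "step_arm", "data": {
  "increments": [
    {"tx": 0, "ty": 0, "tz": -35, "ax": 0, "ay": 0, "az": 0, "claw": -1},
    {"tx": 0, "ty": 0, "tz": -13, "ax": 0, "ay": 0, "az": 0, "claw": -1},
    {"tx": 0, "ty": 0, "tz": -5, "ax": 0, "ay": 0, "az": 0, "claw": -1},
    {"tx": 0, "ty": 0, "tz": -3, "ax": 0, "ay": 0, "az": 0, "claw": -1},
    {"tx": 0, "ty": 0, "tz": 0, "ax": 0, "ay": 0, "az": 0, "claw": -1},
    {"tx": 0, "ty": 0, "tz": 0, "ax": 0, "ay": 0, "az": 0, "claw": -1}
  ]
}}

```text
time_s: 11.25
tcp_pos: [0.5429, 0.2977, 0.0646]
eef_rot: [180.0, 0.1, -169.6]
contact_force: [-0.6, 0.6, -2.5]
gripper_width: 0.0433
```

Emit:
{"op": "step_arm", "data": {
  "increments": [
    {"tx": 0, "ty": 0, "tz": -2, "ax": 0, "ay": 0, "az": 0, "claw": -1},
    {"tx": 0, "ty": 0, "tz": -1, "ax": 0, "ay": 0, "az": 0, "claw": -1},
    {"tx": 0, "ty": 0, "tz": 0, "ax": 0, "ay": 0, "az": 0, "claw": -1},
    {"tx": 0, "ty": 0, "tz": 0, "ax": 0, "ay": 0, "az": 0, "claw": -1}
  ]
}}

```text
time_s: 11.65
tcp_pos: [0.543, 0.2977, 0.0625]
eef_rot: [180.0, 0.1, -169.6]
contact_force: [-3.1, -1.9, 9.6]
gripper_width: 0.0436
```

Contact: +9.6 N upward. I'll release and rise.

Emit:
{"op": "step_arm", "data": {
  "increments": [
    {"tx": 0, "ty": 0, "tz": 0, "ax": 0, "ay": 0, "az": 0, "claw": 0.2},
    {"tx": 0, "ty": 0, "tz": 0, "ax": 0, "ay": 0, "az": 0, "claw": 0.6},
    {"tx": 0, "ty": 0, "tz": 0, "ax": 0, "ay": 0, "az": 0, "claw": 0.6},
    {"tx": 0, "ty": 0, "tz": 0, "ax": 0, "ay": 0, "az": 0, "claw": 0.6},
    {"tx": 0, "ty": 0, "tz": 0, "ax": 0, "ay": 0, "az": 0, "claw": 0.6},
    {"tx": 0, "ty": 0, "tz": 20, "ax": 0, "ay": 0, "az": 0, "claw": 0.6},
    {"tx": 0, "ty": 0, "tz": 40, "ax": 0, "ay": 0, "az": 0, "claw": 0.6},
    {"tx": 0, "ty": 0, "tz": 45, "ax": 0, "ay": 0, "az": 0, "claw": 0.6},
    {"tx": 0, "ty": 0, "tz": 45, "ax": 0, "ay": 0, "az": 0, "claw": 0.6},
    {"tx": 0, "ty": 0, "tz": 0, "ax": 0, "ay": 0, "az": 0, "claw": 0.6},
    {"tx": 0, "ty": 0, "tz": 0, "ax": 0, "ay": 0, "az": 0, "claw": 0.6}
  ]
}}

```text
time_s: 12.75
tcp_pos: [0.5426, 0.2977, 0.2119]
eef_rot: [179.9, 0.1, -169.6]
contact_force: [-0.2, 0.2, -1.1]
gripper_width: 0.0703
```

Run:
```python
from h import *
c=optics.capture("side");w=optics.capture("wrist")
x=cv2.resize(c["image"][100:370,150:400],None,fx=1.5,fy=1.5)
y=cv2.resize(w["image"][0:320],(375,190))
cv2.imwrite("pics/s4.png",np.vstack([x,y]))
s=r.get_state();print(s["tcp_pos"],s["gripper_width"],s["contact_force"],s["time_s"])
```

```text
[0.54174586 0.29684885 0.20943729] 0.07012590223780177 [-0.63230179  0.01305456 -1.45424942] 12.85
```

View pics/s4.png

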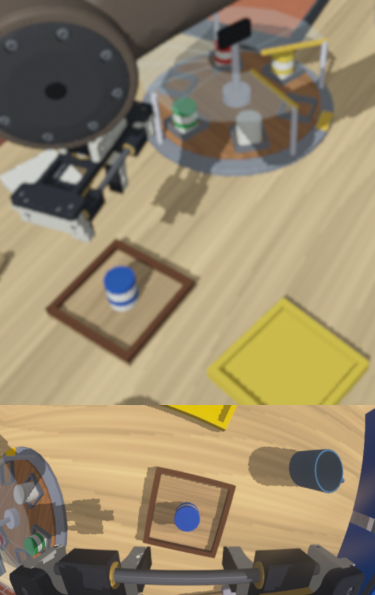

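The pot stands upright in the middle of the tray (side view (120,288)). The gripper is clear and the four other pots are still in the carousel.

```bash
python3 -c "
from plant import r
r.close_job();print(r.get_state()['time_s'])"
```

```text
the job is handed in; nothing more can be done
the job is handed in; nothing more can be done
```

The blue pot is standing in the wooden tray and the job is handed in. I turned the carousel about 61° by the bar and let go, then lifted the pot out through the opening and set it down at about (0.543, 0.298).

- **Last checks:** The pot stands upright near the middle of the tray, the gripper is open and well clear, and the other four pots are still standing in the carousel. It took about 13 s on the robot's clock.
- **Axis position:** While turning, the measured carousel axis was about 6 mm off the camera estimate. That pushed sideways with up to 19 N, so I shifted the grip to follow it.
- **Blue pot in the opening:** I judged it by camera only. It sat about 1° off the yellow mark's direction.
- **Refused moves:** The first two move calls were refused because every key has to be given in each row. Neither moved the arm.

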